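# Set the bar tools out with the drinks

### The job

Set the two drinks up: draw the swizzle stick (the tallest tool, with the flat grip) out of the steel caddy and stand it in the mug, and draw the muddler (the short thick one) out and stand it in the tumbler that is on the wooden bar, each foot down on the bottom of its vessel, where it may lean on the rim. Hold the tools lightly (no more than about 15 N of grip) and lower them all the way in, without dropping them. Leave the other two tools in the caddy, and the caddy, the vessels and everything else standing where they are.

Things in the scene. Friction and masses are not known exactly. Their poses are not given: they have to be found in the camera images.
- caddy: dark steel holder, a row of four open-topped square cells (each 34 x 35 mm inside, pitch 39 mm) along its own y axis at y = -58.5, -19.5, 19.5 and 58.5 mm; 42 x 160 mm, 90 mm high, walls 4 mm, on a 66 x 184 x 6 mm foot plate; inner floor 10 mm up. Origin: centre of its underside, z up. Loose, 1.2 kg. One wooden bar tool stands in each cell, in any order
- swizzle: the swizzle stick, the tallest tool (250 mm): plain light wood, round foot 25 mm across, 10 mm shaft, and on top a flat upright grip 10 mm thick (its x), 26 mm wide (its y), from 195 to 250 mm above the foot. Origin: centre of the underside of its foot; z runs up the stick
- muddler: the muddler, the shortest tool (165 mm) and the thickest: plain light wood, foot 26 mm across, 16 mm shaft, cylindrical knob 28 mm across from 130 to 165 mm above the foot. Origin: centre of the underside of its foot; z runs up the stick
- dipper: wooden tool 185 mm tall with a ball 22 mm across on top, round foot 25 mm across; stays in the caddy. Origin: centre of the underside of its foot; z up the stick
- pick: wooden tool 171 mm tall with a small round crossbar (30 mm long, 12 mm thick, along its y) on top like a letter T, round foot 25 mm across; stays in the caddy. Origin: centre of the underside of its foot; z up the stick
- mug: blue-grey stoneware mug, 94 mm high, outside 80 mm across, mouth at least 54 mm across inside; its axis stands 18 mm along its +y from the origin, its handle reaches 59 mm out along -y. Origin: on its underside
- mug_floor (a point): centre of the mug's inner floor, on its axis, 9 mm above the bar top (the rim is 85 mm higher)
- tumbler: mint plastic tumbler on the wooden bar (not the one on the stone counter behind), 122 mm high, 78 mm across the top, 60 mm at the foot, mouth at least 54 mm across inside; inside narrows to about 44 mm at the bottom. Origin: centre of its underside
- tumbler_floor (a point): centre of the tumbler's inner floor, 7 mm above the bar top (the rim is 115 mm higher)
- mill: wooden pepper mill, 58 mm across, 160 mm tall, loose bystander. Origin: centre of its underside
- bottle: glass sauce bottle with a dark cap, 60 mm across, 201 mm tall, loose bystander. Origin: centre of its underside
- salt_jar: lidded glass jar with a white lid, 60 mm across, 100 mm tall, loose bystander. Origin: centre of its underside
- matchbox: matchbox, 36 x 53 x 15 mm, loose bystander. Origin: centre of its underside
Things that resemble listed ones, but are neither listed nor needed, are in the scene too. Several things have the shape of the caddy; the one meant has the colours described above. Leave any green look-alike of the muddler alone.

How it is judged:
At the end, for the whole second after the job is handed in: Swizzle's foot centre within 35 mm of the centre of the mug's inner floor, muddler's within 35 mm of the tumbler's, both at rest (under 0.03 m/s); mug, tumbler and caddy upright (0.1 rad); dipper and pick still in their cells (feet within 25 mm of their start, tilt under 0.5 rad) (distance between swizzle and mug_floor below 0.035 m and linear speed of each of swizzle, muddler below 0.03 m/s and angle between each of mug, tumbler, caddy's own z axis and vertical below 0.1 rad and distance between muddler and tumbler_floor below 0.035 m and distance of each of dipper, pick from where it was at the start of the episode below 0.025 m and angle between each of dipper, pick's own z axis and vertical below 0.5 rad); the robot touches nothing.
It fails at once if a handled tool squeezed or knocked: finger force on it (both pads added) over 40 N (contact force between the fingers and swizzle above 40 N or contact force between the fingers and muddler above 40 N).
It fails at once if a tool let go over or in its vessel with its foot more than 30 mm above the inner floor (dropped in) ((horizontal distance between swizzle and mug_floor below 0.05 m and z of swizzle in the frame of mug_floor above 0.03 m and contact force between the fingers and swizzle below 0.02 N) or (horizontal distance between muddler and tumbler_floor below 0.05 m and z of muddler in the frame of tumbler_floor above 0.03 m and contact force between the fingers and muddler below 0.02 N)).
It fails at once if mug or tumbler pushed over 40 mm or tipped over 0.3 rad (distance of any of mug, tumbler from where it was at the start of the episode above 0.04 m or angle between any of mug, tumbler's own z axis and vertical above 0.3 rad).
It fails at once if caddy moved over 30 mm, or dipper or pick over 50 mm (distance of any of dipper, pick from where it was at the start of the episode above 0.05 m or distance of caddy from where it was at the start of the episode above 0.03 m).
It fails at once if mill, bottle, salt jar or matchbox moved over 30 mm or tipped over 0.3 rad (distance of any of mill, bottle, salt_jar, matchbox from where it was at the start of the episode above 0.03 m or angle between any of mill, bottle, salt_jar's own z axis and vertical above 0.3 rad).
It also fails if it takes over 64 s, if anything falls off the work surface, if the arm or the gripper's body presses on something with over 40 N, if the wrist force passes 120 N, or if a joint passes its speed limit or range.

### The arm

A 6-joint arm with a two-finger parallel gripper is mounted at the origin on a cart in front of the work surface, level with it; the furniture and walls round the work are solid. World frame = base frame: x ahead of the robot, y to its left, z up, the work surface at z = 0. Lengths are in m, angles in rad, forces in N, time in s.
With the tool pointing down it reaches from about 0.325 to 1 m from the base axis. Payload 5.1 kg.
Tool frame: the origin (TCP) lies at the very end of the fingers, on their centre line; the grasp point (between the pads) lies 19 mm behind it; z points along the fingers, y is the line along which they close (so a half turn about z gives the same grasp; the last joint's range is limited). The gripper opens to 85 mm and grips with 20 to 120 N. Pads are 22 mm wide; open, the fingers measure 114 mm over their backs; the gripper's body (76 mm by 85 mm) begins 54 mm behind the grasp point. The pads swing forward as they close: fully open they stand 13 mm farther back than shut.
Start: joints at [1.127, 0.124, 1.65, -0, 1.367, -0.083], TCP at [0.229, 0.608, 0.231] pointing down, gripper open.
Joint ranges: [-2.61, 2.61], [-1.02, 2.33], [0.03, 2.71], [-1.35, 4.49], [0.32, 2.68], [-2.91, 2.91]. Speed limits (rad/s): [2.57, 2.57, 3.14, 3.14, 3.14, 3.14].

### API

Orientations are given as [roll, pitch, yaw] about the fixed x, y, z axes, in that order (R = Rz(yaw) Ry(pitch) Rx(roll)).
In Python, from plant import telemetry, imaging, arm gives the robot as it stands.
- The arm moves only by the shell command python3 -m pendant 'ROWS' [FORCE]. ROWS is a JSON object of lists of equal length, an entry for each row: "rotation": the turn, a rotation vector about the tool's x, y, z in rad, a list of three; "linear": the shift along the tool's x, y, z in m, a list of three; "jaw": the opening, from 0 (shut) to 1 (fully open). In form: {"rotation": [[wx, wy, wz], ...], "linear": [[x, y, z], ...], "jaw": [jaw, ...]}. A call has 1 to 12 rows; each row shifts and turns the commanded pose from where the row before left it, along the tool's axes as they then stand; what a row does not reach is not made up. A row lasts 1/12 s, in which the tool goes at most 41.7 mm and 7.16 degrees, less where a joint would pass 70% of its speed; a pose out of reach is approached as far as the arm can. A call is refused whole if a number of a shift passes 0.0417 or a number of a turn 0.125, either way. A call with a gripper value outside its range is refused whole. The fingers move at their own pace and stop on an object; FORCE is the grip in N (left out, the last holds). Time passes only in rows, so rows that do not move let the fingers close. It gives the time, the measured TCP pose, the force, the opening and the grip force at its end, in the units of the state.
- telemetry.get_obs(): the state, without advancing time (a new reading comes with each control period).
- imaging.read_camera(name): name is "scene" or "top" or "wrist"; returns a dict with "img" (480x640x3 uint8, blue, green, red), "fovy" (degrees; the focal length in pixels is half the picture's height over the tangent of half this angle, whatever the lens; pixels are square), "cx", "cy" (the principal point, pixels), "R" (3x3) and "t" (3): a world point X has camera coordinates R X + t. Camera axes: x right, y down, z forward; pixel columns grow to the right and rows downward; lengths in m; the calibration is good to about 2 mm. A picture is of the moment at which its call begins. There is no depth.
- arm.close_job(): hands the job in; it is judged then, once.
Trained networks look in a picture, given as the dict that the camera call returned (one of the last four; its "shot" number tells which), for a name from the list of things; names that differ only in an ending like _2 or _b are one class to them, and where a whole thing is asked for, a point or a joint stands for the part that bears it (a point fixed in the world has none). Each returns a list of dicts, best first, with "score" (0 to 1); they miss things now and then, are a little off and sometimes report something else, mostly with a low value. They report only what shows in the picture. A call takes as long as a camera call. They do not tell look-alikes from the thing itself.
- imaging.boxes_of(query, picture): "xy" ([column, row] as shares, 0 to 1, of the picture: columns of its width, rows of its height, amid what is visible of it).
- imaging.trace(query, picture): "pixels" (480x640 bool, what is visible of it) and "xy" ([column, row] as shares, 0 to 1, of the picture: columns of its width, rows of its height, amid what is visible of it).
The state is a dict: "t": time; "joint_positions": joint angles; "joint_velocities": joint speeds; "tau": joint torques, N m; "tool_pos": TCP position; "tool_rot": TCP orientation; "contact_force": force on the tool from outside, world axes, zero at the start; "ft_torque": the same for the moment, N m; "width": finger opening in m; "grasp_force": force on a finger pad.
Only numpy, scipy, OpenCV 4.12 (cv2) and the standard library are available. Lean on these libraries where they do the work, as an engineer would, in place of code of your own. Each camera call takes 0.05 s, during which the arm holds its last target. There are 200 camera calls.

## Working session

There is one attempt and no reset: what is moved stays moved. The work goes in short steps, Python scripts to look and compute and a shell command to move; the robot and the scene stay as the last step left them, time stands still between calls to the robot, and variables do not carry over. Pictures are saved under pics/ and viewed, at most 14 in all, crops included, and the job is handed in when it is done.

```bash
mkdir -p pics; ls; cat > h.py <<'E'
import numpy as np, cv2
from plant import telemetry, imaging, arm
def f(p): return 240/np.tan(np.radians(p["fovy"])/2)
def proj(p,X):
    c=np.asarray(p["R"])@np.asarray(X,float)+np.asarray(p["t"]); return np.array([p["cx"],p["cy"]])+f(p)*c[:2]/c[2]
def atz(p,uv,z):
    R=np.asarray(p["R"]);t=np.asarray(p["t"]); o=-R.T@t
    d=R.T@np.array([(uv[0]-p["cx"])/f(p),(uv[1]-p["cy"])/f(p),1]); return o+d*(z-o[2])/d[2]
E
python3 - <<'E'
from h import *
o=telemetry.get_obs();print({k:np.round(v,3).tolist() for k,v in o.items()})
for n in("scene","top"):
    p=imaging.read_camera(n);cv2.imwrite(f"pics/{n}0.png",p["img"])
    print(n,p["fovy"],p["cx"],p["cy"],"cam",-np.array(p["R"]).T@p["t"],np.round(p["R"],3).tolist())
    for q in["caddy","swizzle","muddler","dipper","pick","mug","tumbler","mill","bottle","salt_jar","matchbox"]:
        print(q,[(np.round(np.array(b["xy"])*[640,480]).tolist(),round(b["score"],2)) for b in imaging.boxes_of(q,p)[:4]])
E
```

```text
pics
{'t': 0.0, 'joint_positions': [1.127, 0.125, 1.652, -0.0, 1.368, -0.083], 'joint_velocities': [0.0, -0.001, 0.001, -0.001, -0.001, 0.0], 'tau': [0.0, -42.361, -36.546, -0.0, 0.007, 0.0], 'tool_pos': [0.229, 0.608, 0.23], 'tool_rot': [-3.139, -0.0, 2.781], 'contact_force': [-0.738, 0.561, 1.011], 'ft_torque': [-0.006, 0.035, 0.03], 'grasp_force': 0.0, 'width': 0.085}
scene 46.466814825208374 312.65383809309986 238.68273134349215 cam [-0.38264639 -0.57485899  0.63225724] [[0.505, -0.863, -0.024], [-0.432, -0.229, -0.872], [0.747, 0.451, -0.488]]
caddy [([314.0, 229.0], 0.93), ([316.0, 289.0], 0.75)]
swizzle [([320.0, 168.0], 0.61), ([432.0, 255.0], 0.57)]
muddler [([296.0, 185.0], 0.77), ([280.0, 172.0], 0.63)]
dipper [([302.0, 183.0], 0.68)]
pick [([257.0, 251.0], 0.58), ([429.0, 251.0], 0.52), ([330.0, 194.0], 0.49)]
mug [([429.0, 254.0], 0.96)]
tumbler [([209.0, 183.0], 0.63), ([378.0, 216.0], 0.4), ([430.0, 254.0], 0.25)]
mill [([224.0, 223.0], 0.95)]
bottle [([379.0, 219.0], 0.69)]
salt_jar [([255.0, 253.0], 0.73), ([432.0, 255.0], 0.49)]
matchbox []
top 51.530276165316494 322.00388421109153 246.03750706149188 cam [ 0.41337217 -0.02369345  0.8872679 ] [[-0.013, -1.0, -0.014], [-0.987, 0.015, -0.159], [0.159, 0.012, -0.987]]
caddy [([394.0, 357.0], 0.96), ([318.0, 242.0], 0.87)]
swizzle [([327.0, 219.0], 0.98)]
muddler [([281.0, 220.0], 0.94), ([227.0, 177.0], 0.63)]
dipper [([305.0, 228.0], 0.55)]
pick [([351.0, 236.0], 0.52)]
mug [([480.0, 229.0], 0.75), ([285.0, 215.0], 0.23)]
tumbler [([141.0, 225.0], 0.95)]
mill [([218.0, 303.0], 0.6)]
bottle [([406.0, 207.0], 0.92), ([140.0, 224.0], 0.28)]
salt_jar [([287.0, 330.0], 0.97)]
matchbox [([285.0, 161.0], 0.97), ([284.0, 216.0], 0.32)]
```

View pics/scene0.png

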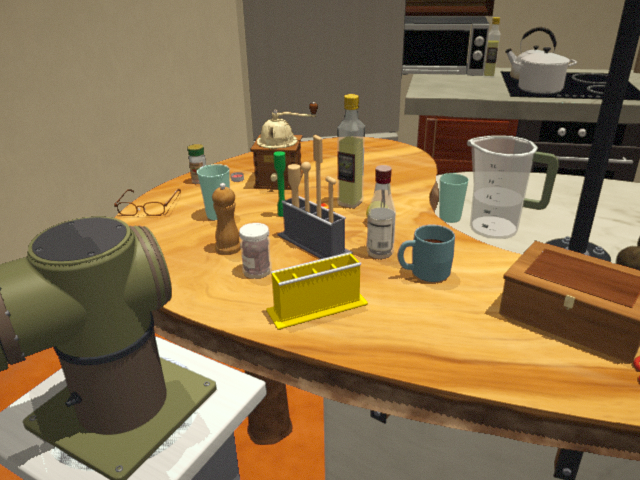

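View pics/top0.png

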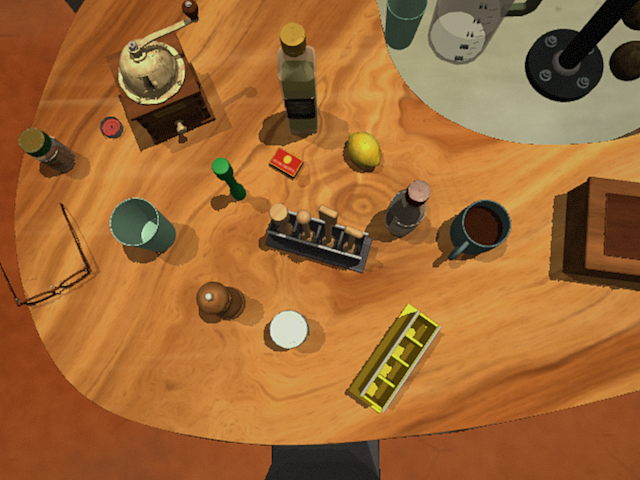

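The steel caddy is at top (318,242), and its yellow look-alike is at (394,357). In the steel caddy, left to right: muddler knob (280,213), dipper ball (304,217), swizzle grip (328,214) and pick T (353,236). The green muddler look-alike is at (228,178). The bar tumbler is at (141,225), and the counter tumbler at (405,20) is the look-alike. The mug is at (480,229), with its handle toward (460,250). I'll check this in a close crop.

```bash
python3 - <<'E'
from h import *
p=imaging.read_camera("top")
c=p["img"][190:282,255:385];cv2.imwrite("pics/c1.png",cv2.resize(c,None,fx=6,fy=6,interpolation=cv2.INTER_CUBIC))
def m(q,n,near=None):
    r=imaging.trace(q,n); 
    if near is not None: r=[a for a in r if np.hypot(*(np.array(a["xy"])*[640,480]-near))<30]
    return r[0]["pixels"] if r else None
for q,near in[("swizzle",(327,219)),("muddler",(281,220)),("dipper",(305,228)),("pick",(351,236)),("caddy",(318,242)),("mug",(480,229)),("tumbler",(141,225)),("bottle",(406,207)),("salt_jar",(287,330)),("mill",(218,303))]:
    k=m(q,p,near)
    if k is None: print(q,None);continue
    v,u=np.nonzero(k); hull=cv2.approxPolyDP(cv2.convexHull(np.c_[u,v].astype(np.int32)),2,True)[:,0].tolist()
    print(q,u.size,hull)
E
```

```text
swizzle 519 [[320, 205], [337, 212], [334, 247], [322, 244], [317, 210]]
muddler 461 [[290, 234], [282, 233], [274, 223], [270, 210], [275, 204], [285, 206], [292, 226]]
dipper 360 [[314, 242], [302, 238], [297, 214], [302, 210], [310, 215], [316, 237]]
pick 352 [[361, 231], [363, 235], [356, 252], [353, 254], [344, 251], [344, 228], [350, 226]]
caddy 2808 [[371, 239], [362, 272], [295, 255], [266, 243], [271, 222], [290, 213], [366, 233]]
mug 2688 [[506, 209], [512, 224], [507, 238], [501, 244], [480, 254], [452, 260], [448, 258], [451, 224], [464, 209], [479, 200], [496, 202]]
tumbler 2600 [[175, 242], [171, 248], [161, 251], [122, 244], [111, 233], [112, 215], [122, 202], [132, 198], [142, 199], [150, 203], [171, 223], [176, 234]]
bottle 1771 [[426, 182], [430, 187], [424, 220], [408, 234], [394, 235], [385, 224], [385, 213], [398, 192], [414, 181]]
salt_jar 1244 [[310, 332], [302, 344], [294, 348], [282, 348], [272, 339], [270, 327], [280, 312], [290, 310], [306, 317]]
mill 1377 [[245, 305], [239, 316], [227, 319], [204, 312], [197, 303], [197, 295], [204, 285], [217, 282], [240, 291], [244, 296]]
```

View pics/c1.png

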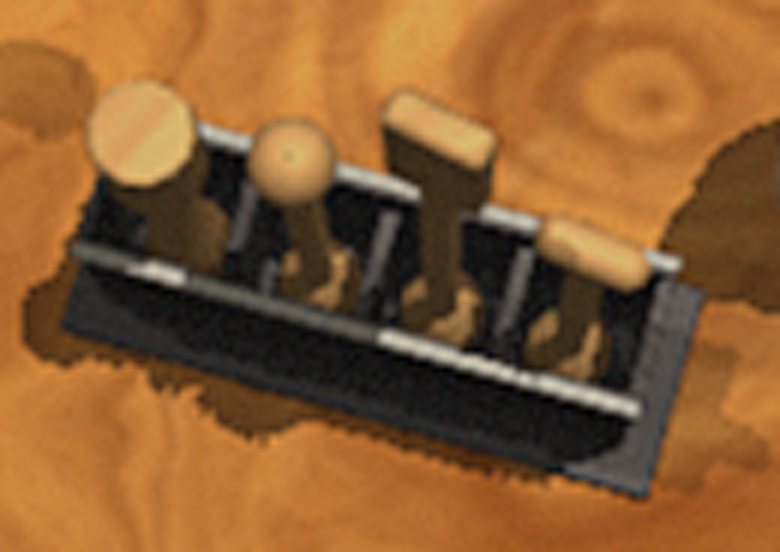

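```bash
python3 - <<'E'
from h import *
p=imaging.read_camera("top")
g=lambda a,b,z:atz(p,(255+a/6,190+b/6),z)
for n,a in dict(mud=(142,133,.175),dip=(290,157,.184),swz=(440,128,.26),swA=(388,103,.26),swB=(493,152,.26),pick=(594,250,.177),rF0=(75,248,.09),rF1=(638,410,.09),rB1=(680,268,.09),fp1=(648,495,.006),fp2=(700,290,.006),fp0=(65,325,.006)).items(): print(n,np.round(g(*a),4))
# mug rim ellipse, tumbler etc: fit by circle projection vs mask
from scipy.optimize import minimize
def cyl(P,x,y,prof):
    a=np.linspace(0,2*np.pi,40);pts=np.array([proj(P,(x+r*np.cos(t),y+r*np.sin(t),z)) for z,r in prof for t in a])
    m=np.zeros((480,640),np.uint8);cv2.fillConvexPoly(m,cv2.convexHull(np.round(pts*16).astype(np.int32)),1,shift=4);return m>0
s=imaging.read_camera("scene")
def msk(q,P,near):
    r=[a for a in imaging.trace(q,P) if np.hypot(*(np.array(a["xy"])*[640,480]-near))<25]
    return r[0]["pixels"] if r else None
for q,nt,ns,prof in[("tumbler",(141,225),(212,193),[(0,.03),(.122,.039)]),("mug",(480,229),(429,254),[(0,.04),(.094,.04)]),("bottle",(406,207),(379,219),[(0,.03),(.13,.03),(.2,.012)]),("mill",(218,303),(224,223),[(0,.029),(.16,.02)]),("salt_jar",(287,330),(255,253),[(0,.03),(.1,.03)])]:
    for P,near in((p,nt),(s,ns)):
        k=msk(q,P,near)
        if k is None: print(q,"none");continue
        v,u=np.nonzero(k)
        x0=atz(P,(u.mean(),v.mean()),.05)[:2]
        L=lambda x:-(cyl(P,*x,prof)&k).sum()/(cyl(P,*x,prof)|k).sum()
        r=minimize(L,x0,method="Nelder-Mead",options=dict(initial_simplex=[x0,x0+[.01,0],x0+[0,.01]]));print(q,np.round(r.x,4),round(-r.fun,3))
E
```

```text
mud [0.5793 0.0478 0.175 ]
dip [0.5707 0.0112 0.184 ]
swz [ 0.5595 -0.025   0.26  ]
swA [ 0.5652 -0.0138  0.26  ]
swB [ 0.554  -0.0363  0.26  ]
pick [ 0.548  -0.0619  0.177 ]
rF0 [0.5673 0.0746 0.09  ]
rF1 [ 0.5205 -0.0774  0.09  ]
rB1 [ 0.5592 -0.0898  0.09  ]
fp1 [ 0.5063 -0.0854  0.006 ]
fp2 [ 0.5677 -0.1026  0.006 ]
fp0 [0.56   0.0879 0.006 ]
tumbler [0.5804 0.2819] 0.924
tumbler [0.637  0.3389] 0.49
mug [ 0.5729 -0.2801] 0.907
mug [ 0.5786 -0.2784] 0.828
bottle [ 0.6034 -0.1575] 0.915
bottle [ 0.6072 -0.1491] 0.864
mill [0.4559 0.1535] 0.911
mill [0.4585 0.1561] 0.826
salt_jar [0.4096 0.0393] 0.946
salt_jar [0.411  0.0432] 0.946
```

The crop confirms the choice: muddler knob (142,133), dipper ball (290,157), flat swizzle grip (440,128) and pick crossbar (594,250), in crop pixels. First I rotate in place while rising, and I work out the mug with its handle.

```bash
python3 -m pendant '{"rotation":[[0,0,0.12],[0,0,0.12],[0,0,0.12],[0,0,0.12],[0,0,0.12],[0,0,0.12],[0,0,0.12],[0,0,0.12],[0,0,0.12],[0,0,0.12],[0,0,0.12],[0,0,0.12]],"linear":[[0,0,-0.01],[0,0,-0.01],[0,0,-0.01],[0,0,-0.01],[0,0,-0.01],[0,0,-0.01],[0,0,-0.01],[0,0,-0.01],[0,0,-0.01],[0,0,-0.01],[0,0,-0.01],[0,0,-0.01]],"jaw":[1,1,1,1,1,1,1,1,1,1,1,1]}' 
python3 -m pendant '{"rotation":[[0,0,0.115],[0,0,0.116],[0,0,0]],"linear":[[0,0,0],[0,0,0],[0,0,0]],"jaw":[0.6,0.6,0.6]}'
cat >> h.py <<'E'
def todo(target,rpy=None):
    from scipy.spatial.transform import Rotation as Ro
    o=telemetry.get_obs();R=Ro.from_euler("xyz",o["tool_rot"])
    print("pos",np.round(o["tool_pos"],4),"rpy",np.round(o["tool_rot"],3),"shift",np.round(R.inv().apply(np.array(target)-o["tool_pos"]),4),end=" ")
    print("turn",np.round((R.inv()*Ro.from_euler("xyz",rpy)).as_rotvec(),3) if rpy is not None else "", "w",round(o["width"],4),"g",round(o["grasp_force"],2),"F",np.round(o["contact_force"],1),"t",round(o["t"],2))
E
python3 - <<'E'
from h import *
from scipy.optimize import minimize
p=imaging.read_camera("top");s=imaging.read_camera("scene")
def hull(P,pts):
    m=np.zeros((480,640),np.uint8);q=np.array([proj(P,a) for a in pts]);cv2.fillConvexPoly(m,cv2.convexHull(np.round(q*16).astype(np.int32)),1,shift=4);return m>0
a=np.linspace(0,2*np.pi,40)
def mug(P,x):
    b=hull(P,[(x[0]+.04*np.cos(t),x[1]+.04*np.sin(t),z) for t in a for z in(0,.094)])
    h=np.array([np.cos(x[2]),np.sin(x[2])]);n=np.array([-h[1],h[0]])
    return b|hull(P,[(*(x[:2]+h*r+n*w),z) for r,z in((.03,.02),(.03,.08),(.077,.03),(.077,.07)) for w in(-.006,.006)])
ms=[(P,[k["pixels"] for k in imaging.trace("mug",P) if np.hypot(*(np.array(k["xy"])*[640,480]-n))<25][0]) for P,n in((p,(480,229)),(s,(429,254)))]
for sel in(ms[:1],ms[1:],ms):
    L=lambda x:-sum((mug(P,x)&k).sum()/(mug(P,x)|k).sum() for P,k in sel)
    x0=np.array([.573,-.284,2.4]);r=minimize(L,x0,method="Nelder-Mead",options=dict(initial_simplex=[x0,x0+[.01,0,0],x0+[0,.01,0],x0+[0,0,.4]]));print(np.round(r.x,4),r.fun)
todo((.5595,-.025,.35),(np.pi,0,1.11))
E
```

```text
t: 3.35
tool_pos: [0.2295, 0.6081, 0.3518]
tool_rot: [-3.142, 0.0, 1.335]
contact_force: [-0.2, 0.3, -0.6]
width: 0.0856
grasp_force: 0.0
t: 3.6
tool_pos: [0.2295, 0.6082, 0.3517]
tool_rot: [-3.142, -0.001, 1.108]
contact_force: [-0.1, 0.2, -0.2]
width: 0.0522
grasp_force: 0.0
[ 0.5752 -0.2828  2.338 ] -0.9046617595513494
[ 0.5823 -0.2761  2.5078] -0.8637551325121314
[ 0.5741 -0.2802  2.3314] -1.7421876848106357
pos [0.2295 0.608  0.351 ] rpy [3.142e+00 1.000e-03 1.112e+00] shift [-0.4213  0.5763  0.0012] turn [0.    0.001 0.002] w 0.0514 g 0.0 F [-0.  -0.4 -0.4] t 3.8
```

```bash
python3 -m pendant '{"rotation":[[0,0,0],[0,0,0],[0,0,0],[0,0,0],[0,0,0],[0,0,0],[0,0,0],[0,0,0],[0,0,0],[0,0,0]],"linear":[[-0.021,0.0288,0],[-0.021,0.0288,0],[-0.021,0.0288,0],[-0.021,0.0288,0],[-0.021,0.0288,0],[-0.021,0.0288,0],[-0.021,0.0288,0],[-0.021,0.0288,0],[-0.021,0.0288,0],[-0.021,0.0288,0]],"jaw":[0.6,0.6,0.6,0.6,0.6,0.6,0.6,0.6,0.6,0.6]}'
python3 -m pendant '{"rotation":[[0,0,0],[0,0,0],[0,0,0],[0,0,0],[0,0,0],[0,0,0],[0,0,0],[0,0,0],[0,0,0],[0,0,0],[0,0,0],[0,0,0]],"linear":[[-0.021,0.0288,0],[-0.021,0.0288,0],[-0.021,0.0288,0],[-0.021,0.0288,0],[-0.021,0.0288,0],[-0.021,0.0288,0],[-0.021,0.0288,0],[-0.021,0.0288,0],[-0.021,0.0288,0],[-0.021,0.0288,0],[0,0,0],[0,0,0]],"jaw":[0.6,0.6,0.6,0.6,0.6,0.6,0.6,0.6,0.6,0.6,0.6,0.6]}'
python3 - <<'E'
from h import *
todo((.5595,-.025,.35),(np.pi,0,1.11))
p=imaging.read_camera("wrist");print("cam",np.round(-np.array(p["R"]).T@p["t"],3),p["fovy"])
for q in ["swizzle","muddler","mug","tumbler"]: print(q,[(np.round(np.array(b["xy"])*[640,480]).tolist(),round(b["score"],2)) for b in imaging.boxes_of(q,p)[:3]])
im=p["img"].copy()
for X in((.565,-.014,.26),(.554,-.036,.26)): cv2.circle(im,tuple(int(round(v)) for v in proj(p,X)),3,(255,0,255),-1);print(proj(p,X))
cv2.imwrite("pics/w1.png",im)
E
```

```text
t: 4.63
tool_pos: [0.3944, 0.2903, 0.3514]
tool_rot: [3.141, -0.0, 1.112]
contact_force: [1.2, -0.4, -0.6]
width: 0.0511
grasp_force: 0.0
t: 5.63
tool_pos: [0.5588, -0.0258, 0.3506]
tool_rot: [-3.14, 0.0, 1.108]
contact_force: [0.8, 0.1, 0.1]
width: 0.0513
grasp_force: 0.0
pos [ 0.5588 -0.0258  0.3506] rpy [-3.14   0.     1.108] shift [0.001  0.0003 0.0006] turn [-0.002  0.    -0.002] w 0.0513 g 0.0 F [0.8 0.1 0.1] t 5.63
cam [0.589 0.033 0.493] 61.822342285526695
swizzle []
muddler [([308.0, 113.0], 0.66), ([335.0, 8.0], 0.63), ([332.0, 257.0], 0.38)]
mug [([385.0, 359.0], 0.89)]
tumbler []
[320.9133892  220.70708659]
[320.86893954 259.90588   ]
```

View pics/w1.png

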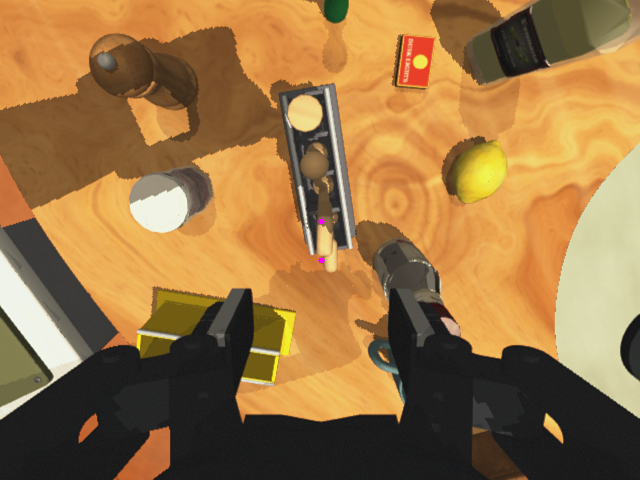

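The magenta dots, my estimate of the grip ends, land at (321,221) and (321,260). The swizzle's flat top lies along about (324,220)–(325,255), so I'm off by a couple of mm. Next is a close crop.

```bash
python3 - <<'E'
from h import *
p=imaging.read_camera("wrist")
cv2.imwrite("pics/w2.png",cv2.resize(p["img"][80:290,250:390],None,fx=3.8,fy=2.8*3.8/2.8*0.74,interpolation=cv2.INTER_CUBIC) if 0 else cv2.resize(p["img"][85:285,265:385],None,fx=3,fy=3,interpolation=cv2.INTER_CUBIC))
E
```

```text
(no output)
```

View pics/w2.png

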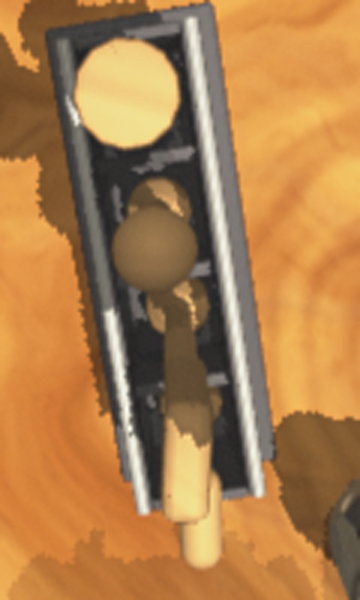

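```bash
python3 -m pendant '{"rotation":[[0,0,0.04],[0,0,0],[0,0,0],[0,0,0],[0,0,0],[0,0,0],[0,0,0],[0,0,0],[0,0,0],[0,0,0]],"linear":[[0.001,0.003,0.015],[0,0,0.015],[0,0,0.015],[0,0,0.015],[0,0,0.015],[0,0,0.015],[0,0,0.015],[0,0,0.015],[0,0,0.015],[0,0,0]],"jaw":[0.6,0.6,0.6,0.6,0.6,0.6,0.5,0.4,0.3,0.25]}' 15
python3 - <<'E'
from h import *
p=imaging.read_camera("wrist");cv2.imwrite("pics/w3.png",cv2.resize(p["img"][120:480,200:440],None,fx=1.6,fy=1.6))
E
```

```text
t: 6.77
tool_pos: [0.559, -0.0238, 0.2115]
tool_rot: [-3.134, 0.003, 1.072]
contact_force: [0.2, 0.4, -0.5]
width: 0.0214
grasp_force: 0.0
```

View pics/w3.png

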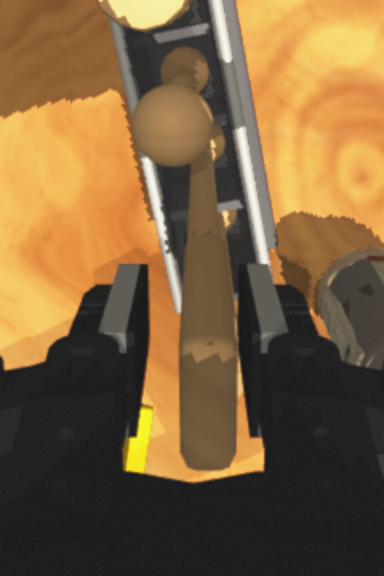

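The grip at crop (208,400) stands between the pads at columns 147 and 245, slightly to the right. I close gently.

```bash
python3 -m pendant '{"rotation":[[0,0,0],[0,0,0],[0,0,0],[0,0,0],[0,0,0]],"linear":[[0,0.0015,0],[0,0,0],[0,0,0],[0,0,0],[0,0,0]],"jaw":[0.2,0.18,0.16,0.14,0.13]}' 15
python3 -m pendant '{"rotation":[[0,0,0],[0,0,0],[0,0,0],[0,0,0],[0,0,0]],"linear":[[0,0,0],[0,0,0],[0,0,0],[0,0,0],[0,0,0]],"jaw":[0.125,0.12,0.115,0.11,0.11]}' 15
```

```text
t: 7.23
tool_pos: [0.5634, -0.0255, 0.2172]
tool_rot: [3.14, -0.0, 1.07]
contact_force: [0.4, -0.1, -0.1]
width: 0.0113
grasp_force: 0.0
t: 7.65
tool_pos: [0.5631, -0.0254, 0.2166]
tool_rot: [3.141, -0.0, 1.07]
contact_force: [-0.4, 0.7, 0.4]
width: 0.0097
grasp_force: 18.6
```

```bash
python3 -m pendant '{"rotation":[[0,0,0]],"linear":[[0,0,0]],"jaw":[0.113]}' 10
python3 -m pendant '{"rotation":[[0,0,0]],"linear":[[0,0,0]],"jaw":[0.115]}' 8
```

```text
t: 7.73
tool_pos: [0.5631, -0.0254, 0.2166]
tool_rot: [3.141, -0.0, 1.07]
contact_force: [-0.3, 0.8, 2.4]
width: 0.0097
grasp_force: 18.6
t: 7.82
tool_pos: [0.5631, -0.0254, 0.2166]
tool_rot: [3.141, -0.0, 1.07]
contact_force: [0.7, 0.4, 2.5]
width: 0.0098
grasp_force: 11.7
```

```bash
python3 -m pendant '{"rotation":[[0,0,0],[0,0,0],[0,0,0],[0,0,0]],"linear":[[0,0,-0.005],[0,0,-0.008],[0,0,-0.01],[0,0,-0.01]],"jaw":[0.115,0.115,0.115,0.115]}'
python3 -m pendant '{"rotation":[[0,0,0],[0,0,0],[0,0,0],[0,0,0],[0,0,0],[0,0,0],[0,0,0],[0,0,0],[0,0,0]],"linear":[[0,0,-0.01],[0,0,-0.01],[0,0,-0.01],[0,0,-0.01],[0,0,-0.01],[0,0,-0.01],[0,0,-0.01],[0,0,-0.01],[0,0,0]],"jaw":[0.115,0.115,0.115,0.115,0.115,0.115,0.115,0.115,0.115]}'
python3 - <<'E'
from h import *
s=imaging.read_camera("scene");cv2.imwrite("pics/s2.png",s["img"][60:340,200:480])
todo((.5,0,.336))
todo((.5,-.28,.336))
todo((.575,-.282,.336))
E
```

```text
t: 8.15
tool_pos: [0.563, -0.0254, 0.2503]
tool_rot: [3.142, 0.0, 1.07]
contact_force: [0.1, -0.2, 0.0]
width: 0.0102
grasp_force: 11.4
t: 8.9
tool_pos: [0.5639, -0.0255, 0.3325]
tool_rot: [3.138, -0.002, 1.07]
contact_force: [0.4, -1.0, -0.1]
width: 0.0097
grasp_force: 11.4
pos [ 0.5636 -0.0255  0.3311] rpy [ 3.139e+00 -1.000e-03  1.070e+00] shift [-0.0082 -0.068  -0.0051] turn  w 0.0097 g 11.45 F [-0.2 -0.1 -0.2] t 8.95
pos [ 0.5636 -0.0255  0.3311] rpy [ 3.139e+00 -1.000e-03  1.070e+00] shift [-0.2537  0.0665 -0.005 ] turn  w 0.0097 g 11.45 F [-0.2 -0.1 -0.2] t 8.95
pos [ 0.5636 -0.0255  0.3311] rpy [ 3.139e+00 -1.000e-03  1.070e+00] shift [-0.2195  0.1332 -0.0048] turn  w 0.0097 g 11.45 F [-0.2 -0.1 -0.2] t 8.95
```

View pics/s2.png

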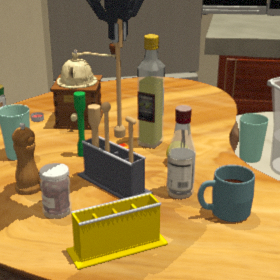

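The swizzle is out and upright: its foot is at crop (120,130) with the caddy undisturbed and three tools still in it. I carry it round the bottle's near side.

```bash
python3 -m pendant '{"rotation":[[0,0,0],[0,0,0],[0,0,0],[0,0,0],[0,0,0],[0,0,0]],"linear":[[-0.001,-0.008,-0.002],[-0.002,-0.015,-0.003],[-0.002,-0.015,0],[-0.002,-0.015,0],[-0.001,-0.01,0],[0,-0.005,0]],"jaw":[0.115,0.115,0.115,0.115,0.115,0.115]}'
python3 -m pendant '{"rotation":[[0,0,0],[0,0,0],[0,0,0],[0,0,0],[0,0,0],[0,0,0],[0,0,0],[0,0,0],[0,0,0],[0,0,0],[0,0,0],[0,0,0]],"linear":[[-0.006,0.003,0],[-0.012,0.007,0],[-0.02,0.011,0],[-0.024,0.013,0],[-0.026,0.014,0],[-0.026,0.014,0],[-0.026,0.014,0],[-0.026,0.014,0],[-0.026,0.014,0],[-0.024,0.013,0],[-0.02,0.011,0],[-0.01,0.007,0]],"jaw":[0.115,0.115,0.115,0.115,0.115,0.115,0.115,0.115,0.115,0.115,0.115,0.115]}'
python3 -m pendant '{"rotation":[[0,0,0],[0,0,0],[0,0,0],[0,0,0],[0,0,0],[0,0,0]],"linear":[[0.005,0.01,0],[0.009,0.017,0],[0.009,0.017,0],[0.008,0.015,0],[0.003,0.008,0],[0,0,0]],"jaw":[0.115,0.115,0.115,0.115,0.115,0.115]}'
python3 - <<'E'
from h import *
p=imaging.read_camera("top");s=imaging.read_camera("scene")
todo((.575,-.282,.24))
a=cv2.resize(p["img"][150:290,400:560],None,fx=2.5,fy=2.5);b=cv2.resize(s["img"][60:300,340:500],None,fx=2,fy=2)
o=np.zeros((480,720,3),np.uint8);o[:350,:400]=a;o[:,400:]=b;cv2.imwrite("pics/m1.png",o)
for X in((.575,-.282,.094),(.575,-.282,.13)): print(np.round(proj(p,X)),np.round(proj(s,X)))
E
```

```text
t: 9.45
tool_pos: [0.4981, 0.0008, 0.3338]
tool_rot: [-3.141, 0.0, 1.07]
contact_force: [0.0, 0.8, -0.2]
width: 0.01
grasp_force: 11.4
t: 10.45
tool_pos: [0.4993, -0.2835, 0.3335]
tool_rot: [-3.141, 0.001, 1.067]
contact_force: [-0.4, 0.1, -0.2]
width: 0.0096
grasp_force: 11.4
t: 10.95
tool_pos: [0.5764, -0.2819, 0.3334]
tool_rot: [-3.141, -0.0, 1.072]
contact_force: [-0.1, 0.8, -0.1]
width: 0.0101
grasp_force: 11.4
pos [ 0.5749 -0.2822  0.334 ] rpy [-3.141  0.     1.071] shift [0.0002 0.0001 0.094 ] turn  w 0.0102 g 11.44 F [ 0.6 -0.1  0.8] t 11.05
[487. 223.] [435. 233.]
[494. 218.] [437. 217.]
```

View pics/m1.png

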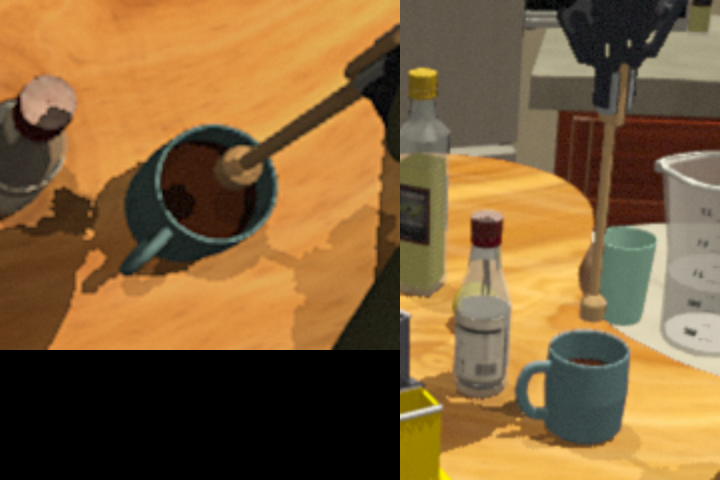

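The mug's rim centre (scene 433,233; top 488,224) matches my prediction, and the foot hangs over it. I lower it.

```bash
python3 -m pendant '{"rotation":[[0,0,0],[0,0,0],[0,0,0],[0,0,0],[0,0,0],[0,0,0],[0,0,0],[0,0,0],[0,0,0],[0,0,0],[0,0,0],[0,0,0]],"linear":[[0,0,0.008],[0,0,0.011],[0,0,0.011],[0,0,0.011],[0,0,0.011],[0,0,0.011],[0,0,0.011],[0,0,0.011],[0,0,0.011],[0,0,0.01],[0,0,0.006],[0,0,0]],"jaw":[0.115,0.115,0.115,0.115,0.115,0.115,0.115,0.115,0.115,0.115,0.115,0.115]}'
python3 -m pendant '{"rotation":[[0,0,0],[0,0,0],[0,0,0]],"linear":[[0,0,0.0015],[0,0,0.0015],[0,0,0]],"jaw":[0.115,0.115,0.115]}'
```

```text
t: 12.05
tool_pos: [0.5741, -0.2823, 0.22]
tool_rot: [-3.138, -0.0, 1.07]
contact_force: [0.0, -0.7, -0.4]
width: 0.0097
grasp_force: 11.4
t: 12.3
tool_pos: [0.5751, -0.2829, 0.2199]
tool_rot: [3.141, 0.0, 1.07]
contact_force: [0.8, 0.9, -0.8]
width: 0.0098
grasp_force: 11.4
```

```bash
python3 -m pendant '{"rotation":[[0,0,0],[0,0,0],[0,0,0]],"linear":[[0,0,0.0015],[0,0,0.0015],[0,0,0]],"jaw":[0.115,0.115,0.115]}'
python3 -m pendant '{"rotation":[[0,0,0],[0,0,0],[0,0,0]],"linear":[[0,0,0.001],[0,0,0.001],[0,0,0]],"jaw":[0.115,0.115,0.115]}'
```

```text
t: 12.55
tool_pos: [0.5748, -0.2827, 0.2162]
tool_rot: [-3.142, -0.0, 1.07]
contact_force: [0.0, -0.8, -1.1]
width: 0.0098
grasp_force: 11.4
t: 12.8
tool_pos: [0.5752, -0.2829, 0.2151]
tool_rot: [3.14, 0.0, 1.07]
contact_force: [0.5, 0.1, 2.0]
width: 0.0098
grasp_force: 11.6
```

```bash
python3 -m pendant '{"rotation":[[0,0,0],[0,0,0],[0,0,0]],"linear":[[0,0,0.001],[0,0,0.0005],[0,0,0]],"jaw":[0.115,0.115,0.115]}'
```

```text
t: 13.05
tool_pos: [0.5755, -0.2831, 0.2152]
tool_rot: [3.139, 0.0, 1.07]
contact_force: [-0.8, 0.6, 7.4]
width: 0.0099
grasp_force: 12.3
```

```bash
python3 -m pendant '{"rotation":[[0,0,0],[0,0,0],[0,0,0],[0,0,0],[0,0,0],[0,0,0],[0,0,0],[0,0,0]],"linear":[[0,0,-0.001],[0,0,0],[0,0,0],[0,0,0],[0,0,0],[0,0,0],[0,0,0],[0,0,0]],"jaw":[0.117,0.125,0.14,0.2,0.3,0.4,0.5,0.55]}'
python3 -m pendant '{"rotation":[[0,0,0],[0,0,0],[0,0,0],[0,0,0],[0,0,0],[0,0,0],[0,0,0],[0,0,0],[0,0,0]],"linear":[[0,0,-0.005],[0,0,-0.01],[0,0,-0.015],[0,0,-0.015],[0,0,-0.015],[0,0,-0.015],[0,0,-0.015],[0,0,-0.015],[0,0,-0.005]],"jaw":[0.6,0.6,0.6,0.6,0.6,0.6,0.6,0.6,0.6]}'
python3 - <<'E'
from h import *
p=imaging.read_camera("top");s=imaging.read_camera("scene")
# muddler: yaw so that fingers close along caddy x axis (0.956,-0.294)
todo((.5,-.28,.33));todo((.5,.03,.33));todo((.58,.048,.33),(np.pi,0,np.arctan2(.956,.294)))
a=cv2.resize(p["img"][150:290,400:560],None,fx=2.5,fy=2.5);b=cv2.resize(s["img"][60:300,340:500],None,fx=2,fy=2)
o=np.zeros((480,720,3),np.uint8);o[:350,:400]=a;o[:,400:]=b;cv2.imwrite("pics/m2.png",o)
E
```

```text
t: 13.72
tool_pos: [0.5748, -0.2827, 0.2137]
tool_rot: [-3.141, 0.0, 1.07]
contact_force: [0.0, 0.3, -0.3]
width: 0.0467
grasp_force: 0.0
t: 14.47
tool_pos: [0.5757, -0.2832, 0.3282]
tool_rot: [3.136, 0.0, 1.07]
contact_force: [-0.4, 0.0, 0.5]
width: 0.0508
grasp_force: 0.0
pos [ 0.5754 -0.2831  0.3261] rpy [3.138 0.    1.07 ] shift [-0.0335 -0.0676 -0.0041] turn  w 0.0511 g 0.0 F [ 0.1 -0.9  0.3] t 14.57
pos [ 0.5754 -0.2831  0.3261] rpy [3.138 0.    1.07 ] shift [ 0.2384 -0.2165 -0.0046] turn  w 0.0511 g 0.0 F [ 0.1 -0.9  0.3] t 14.57
pos [ 0.5754 -0.2831  0.3261] rpy [3.138 0.    1.07 ] shift [ 0.2926 -0.155  -0.0045] turn [ 0.003  0.    -0.203] w 0.0511 g 0.0 F [ 0.1 -0.9  0.3] t 14.57
```

View pics/m2.png

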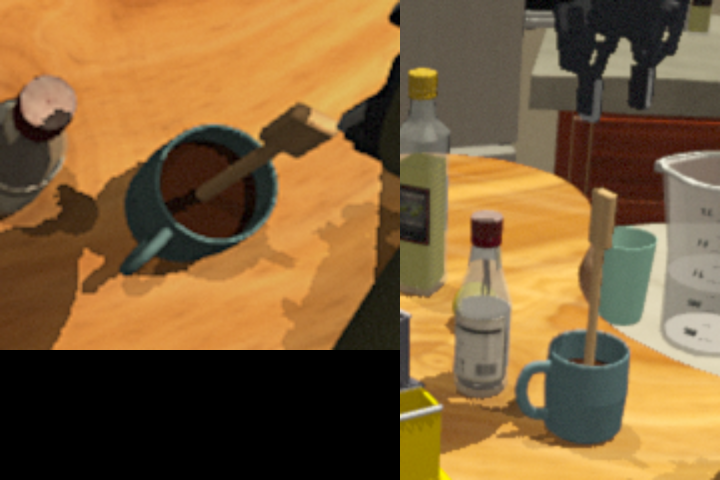

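The swizzle stands upright in the mug: grip at crop (603,220), foot inside. The mug hasn't moved. Now the muddler.

```bash
python3 -m pendant '{"rotation":[[0,0,-0.1],[0,0,-0.1],[0,0,0],[0,0,0],[0,0,0],[0,0,0],[0,0,0],[0,0,0],[0,0,0],[0,0,0],[0,0,0],[0,0,0]],"linear":[[0,0,0],[0,0,0],[0.02,-0.006,0],[0.034,-0.01,0],[0.036,-0.011,0],[0.036,-0.011,0],[0.036,-0.01,0],[0.036,-0.01,0],[0.036,-0.01,0],[0.036,-0.01,0],[0.034,-0.01,0],[0.014,-0.005,0]],"jaw":[0.75,0.75,0.75,0.75,0.75,0.75,0.75,0.75,0.75,0.75,0.75,0.75]}'
python3 -m pendant '{"rotation":[[0,0,0],[0,0,0]],"linear":[[0,0,0],[0,0,0]],"jaw":[0.75,0.75]}'
python3 - <<'E'
from h import *
p=imaging.read_camera("wrist");todo((.581,.048,.139),(np.pi,0,1.2725))
im=p["img"]; k=imaging.trace("muddler",p)
T=np.array(telemetry.get_obs()["tool_pos"]);T[2]=.175;print("tcp axis at .175 ->",proj(p,T), "est",proj(p,(.581,.048,.175)))
for a in k[:3]:
    v,u=np.nonzero(a["pixels"]);print(round(a["score"],2),u.size,u.min(),u.max(),v.min(),v.max())
cv2.imwrite("pics/w4.png",im)
E
```

```text
t: 15.57
tool_pos: [0.5794, 0.0524, 0.3223]
tool_rot: [-3.139, -0.001, 1.273]
contact_force: [0.6, -0.5, -0.1]
width: 0.0641
grasp_force: 0.0
t: 15.73
tool_pos: [0.5798, 0.0491, 0.3226]
tool_rot: [-3.14, 0.001, 1.272]
contact_force: [-0.2, -0.1, 0.4]
width: 0.0641
grasp_force: 0.0
pos [0.58   0.0483 0.3227] rpy [-3.14e+00  1.00e-03  1.27e+00] shift [0.0002 0.0013 0.1837] turn [-0.002  0.001 -0.002] w 0.0644 g 0.0 F [ 0.1  0.1 -0.5] t 15.78
tcp axis at .175 -> [321.67116286 222.73418524] est [322.70070066 222.03588141]
0.89 1514 306 341 181 236
0.69 1977 355 410 44 100
```

View pics/w4.png

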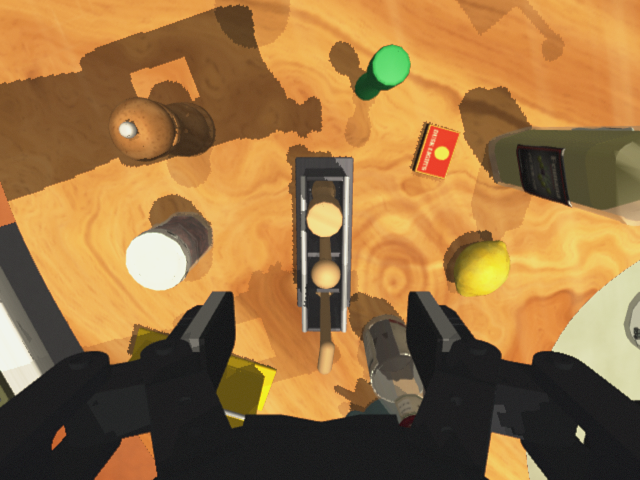

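The knob is at (324,219), about 2 mm from the tool axis. I descend with a small correction and close gently.

```bash
python3 -m pendant '{"rotation":[[0,0,0],[0,0,0],[0,0,0],[0,0,0],[0,0,0],[0,0,0],[0,0,0],[0,0,0],[0,0,0],[0,0,0],[0,0,0],[0,0,0]],"linear":[[0.001,0.002,0.01],[0,0,0.018],[0,0,0.018],[0,0,0.018],[0,0,0.018],[0,0,0.018],[0,0,0.018],[0,0,0.018],[0,0,0.018],[0,0,0.018],[0,0,0.011],[0,0,0]],"jaw":[0.75,0.75,0.75,0.75,0.75,0.75,0.75,0.75,0.75,0.75,0.75,0.6]}'
python3 -m pendant '{"rotation":[[0,0,0],[0,0,0],[0,0,0],[0,0,0],[0,0,0],[0,0,0]],"linear":[[0,0,0],[0,0,0],[0,0,0],[0,0,0],[0,0,0],[0,0,0]],"jaw":[0.5,0.42,0.38,0.36,0.345,0.34]}'
```

```text
t: 16.83
tool_pos: [0.5803, 0.0479, 0.1367]
tool_rot: [-3.135, 0.002, 1.268]
contact_force: [-0.5, -0.7, -0.6]
width: 0.0534
grasp_force: 0.0
t: 17.33
tool_pos: [0.5829, 0.049, 0.1416]
tool_rot: [3.14, -0.0, 1.27]
contact_force: [-1.2, -0.2, 0.3]
width: 0.029
grasp_force: 0.0
```

```bash
python3 -m pendant '{"rotation":[[0,0,0],[0,0,0],[0,0,0],[0,0,0]],"linear":[[0,0,0.001],[0,0,0],[0,0,0],[0,0,0]],"jaw":[0.335,0.332,0.329,0.328]}' 15
python3 -m pendant '{"rotation":[[0,0,0],[0,0,0],[0,0,0]],"linear":[[0,0,0],[0,0,0],[0,0,0]],"jaw":[0.327,0.326,0.326]}'
```

```text
t: 17.67
tool_pos: [0.5824, 0.0489, 0.1397]
tool_rot: [-3.141, 0.0, 1.27]
contact_force: [1.1, -0.2, -0.2]
width: 0.028
grasp_force: 0.0
t: 17.92
tool_pos: [0.5825, 0.0489, 0.1398]
tool_rot: [-3.142, 0.0, 1.27]
contact_force: [-0.3, 0.2, -0.5]
width: 0.0277
grasp_force: 0.0
```

```bash
python3 -m pendant '{"rotation":[[0,0,0],[0,0,0]],"linear":[[0,0,0],[0,0,0]],"jaw":[0.324,0.324]}'
python3 -m pendant '{"rotation":[[0,0,0],[0,0,0]],"linear":[[0,0,0],[0,0,0]],"jaw":[0.322,0.322]}'

```

```text
t: 18.08
tool_pos: [0.5825, 0.0489, 0.1398]
tool_rot: [-3.142, -0.0, 1.27]
contact_force: [-0.1, 0.1, 0.4]
width: 0.0276
grasp_force: 0.7
t: 18.25
tool_pos: [0.5825, 0.0489, 0.1398]
tool_rot: [-3.142, 0.0, 1.27]
contact_force: [0.7, 0.8, -0.3]
width: 0.0278
grasp_force: 3.8
```

```bash
python3 -m pendant '{"rotation":[[0,0,0],[0,0,0],[0,0,0]],"linear":[[0,0,0],[0,0,0],[0,0,0]],"jaw":[0.32,0.318,0.318]}'
python3 -m pendant '{"rotation":[[0,0,0],[0,0,0],[0,0,0],[0,0,0]],"linear":[[0,0,-0.003],[0,0,-0.006],[0,0,-0.009],[0,0,-0.01]],"jaw":[0.318,0.318,0.318,0.318]}'
```

```text
t: 18.5
tool_pos: [0.5825, 0.0489, 0.1398]
tool_rot: [-3.142, -0.0, 1.27]
contact_force: [-0.3, -0.3, 0.8]
width: 0.0276
grasp_force: 11.4
t: 18.83
tool_pos: [0.5823, 0.0489, 0.1684]
tool_rot: [-3.141, 0.0, 1.27]
contact_force: [0.3, -0.1, -1.2]
width: 0.0273
grasp_force: 11.3
```

```bash
python3 -m pendant '{"rotation":[[0,0,0],[0,0,0],[0,0,0],[0,0,0],[0,0,0],[0,0,0],[0,0,0],[0,0,0],[0,0,0],[0,0,0],[0,0,0],[0,0,0]],"linear":[[0,0,-0.01],[0,0,-0.01],[0,0,-0.011],[0,0,-0.011],[0,0,-0.011],[0,0,-0.011],[0,0,-0.011],[0,0,-0.011],[0,0,-0.011],[0,0,-0.01],[0,0,-0.005],[0,0,0]],"jaw":[0.318,0.318,0.318,0.318,0.318,0.318,0.318,0.318,0.318,0.318,0.318,0.318]}'
python3 - <<'E'
from h import *
p=imaging.read_camera("top");print("green",atz(p,(222,165),.165)[:2])
s=imaging.read_camera("scene")
todo((.55,.14,.28));todo((.5804,.2819,.28))
# refine tumbler: scene mask + boxes
for P in(p,s):
    for a in imaging.trace("tumbler",P)[:3]:
        v,u=np.nonzero(a["pixels"]);print(round(a["score"],2),u.size,u.min(),u.max(),v.min(),v.max())
    print([np.round(proj(P,(.5804,.2819,z)),1).tolist() for z in(0,.122)])
a=cv2.resize(p["img"][170:270,90:250],None,fx=2.5,fy=2.5);b=cv2.resize(s["img"][80:280,160:340],None,fx=2.2,fy=2.2)
o=np.zeros((440,800,3),np.uint8);o[:250,:400]=a;o[:,400:796]=b;cv2.imwrite("pics/t1.png",o)
E
```

```text
t: 19.83
tool_pos: [0.5832, 0.0489, 0.2818]
tool_rot: [3.139, -0.001, 1.27]
contact_force: [-0.3, 0.9, -0.3]
width: 0.0274
grasp_force: 11.4
green [0.65621437 0.13484674]
pos [0.5824 0.0489 0.2797] rpy [-3.141  0.     1.27 ] shift [ 0.0774 -0.058  -0.0003] turn  w 0.0273 g 11.36 F [-0.4  0.6 -1.3] t 19.93
pos [0.5824 0.0489 0.2797] rpy [-3.141  0.     1.27 ] shift [ 0.2219 -0.071  -0.0003] turn  w 0.0273 g 11.36 F [-0.4  0.6 -1.3] t 19.93
[[160.0, 235.3], [134.1, 221.4]]
0.94 990 198 230 163 218
[[218.6, 214.7], [213.3, 169.7]]
```

View pics/t1.png

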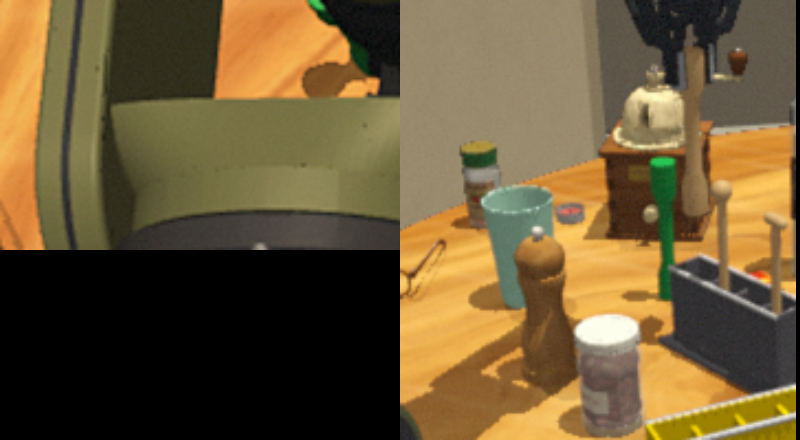

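The muddler hangs upright, clear of the caddy. The bar tumbler's rim is at crop (517,203), a few pixels off my prediction, so I check its extents numerically.

```bash
python3 - <<'E'
from h import *
from scipy.optimize import least_squares
p=imaging.read_camera("top");s=imaging.read_camera("scene");a=np.linspace(0,2*np.pi,180)
def ext(P,x,y):
    q=np.array([proj(P,(x+r*np.cos(t),y+r*np.sin(t),z)) for z,r in((.122,.039),(0,.03)) for t in a]);return np.array([q[:,0].min(),q[:,0].max(),q[:,1].min(),q[:,1].max()])
print("scene",ext(s,.5804,.2819),"mask 198 230 163 218");print("top",ext(p,.5804,.2819),"mask 111 176 198 251")
ms=np.array([197.5,230.5,162.5,218.5]);mt=np.array([110.5,176.5,197.5,251.5])
for n,fn in(("s",lambda x:ext(s,*x)-ms),("t",lambda x:ext(p,*x)-mt),("both",lambda x:np.r_[ext(s,*x)-ms,ext(p,*x)-mt])):
    r=least_squares(fn,(.58,.282),diff_step=1e-3);print(n,np.round(r.x,4),np.round(r.fun,1))
E
```

```text
scene [196.9591988  230.53533334 163.73216543 220.14116014] mask 198 230 163 218
top [109.46488825 176.39357162 197.43698407 251.59436937] mask 111 176 198 251
s [0.5876 0.287 ] [-0.2  0.2 -0.1  0. ]
t [0.5804 0.2809] [-0.4  0.5 -0.1  0.1]
both [0.581  0.2813] [-0.2  0.4  1.2  1.6 -0.6  0.2 -0.4 -0.2]
```

```bash
python3 -m pendant '{"rotation":[[0,0,0],[0,0,0],[0,0,0],[0,0,0],[0,0,0],[0,0,0]],"linear":[[0.007,-0.005,0],[0.014,-0.011,0],[0.016,-0.012,0],[0.016,-0.012,0],[0.015,-0.011,0],[0.01,-0.007,0]],"jaw":[0.318,0.318,0.318,0.318,0.318,0.318]}'
python3 -m pendant '{"rotation":[[0,0,0],[0,0,0],[0,0,0],[0,0,0],[0,0,0],[0,0,0],[0,0,0],[0,0,0],[0,0,0],[0,0,0]],"linear":[[0.012,-0.001,0],[0.018,-0.002,0],[0.02,-0.002,0],[0.02,-0.002,0],[0.02,-0.002,0],[0.02,-0.001,0],[0.018,-0.001,0],[0.012,-0.001,0],[0.006,0,0],[0,0,0]],"jaw":[0.318,0.318,0.318,0.318,0.318,0.318,0.318,0.318,0.318,0.318]}'
python3 - <<'E'
from h import *
todo((.582,.283,.137))
p=imaging.read_camera("top");s=imaging.read_camera("scene")
for X in((.582,.283,.122),(.582,.283,.15)): print(np.round(proj(p,X)),np.round(proj(s,X)))
a=cv2.resize(p["img"][150:290,60:220],None,fx=2.5,fy=2.5);b=cv2.resize(s["img"][60:260,130:290],None,fx=2.4,fy=2.4)
o=np.zeros((480,784,3),np.uint8);o[:350,:400]=a;o[:,400:]=b;cv2.imwrite("pics/t2.png",o)
E
```

```text
t: 20.63
tool_pos: [0.5493, 0.1424, 0.2796]
tool_rot: [-3.141, -0.0, 1.271]
contact_force: [0.5, 0.0, -0.7]
width: 0.0275
grasp_force: 11.4
t: 21.47
tool_pos: [0.5823, 0.2845, 0.2794]
tool_rot: [-3.141, 0.0, 1.271]
contact_force: [0.5, 0.1, -0.3]
width: 0.0273
grasp_force: 11.4
pos [0.5823 0.2845 0.2794] rpy [-3.141  0.     1.271] shift [-0.0014  0.0002  0.1424] turn  w 0.0273 g 11.39 F [ 0.5  0.1 -0.3] t 21.47
[133. 220.] [213. 169.]
[126. 217.] [212. 159.]
```

View pics/t2.png

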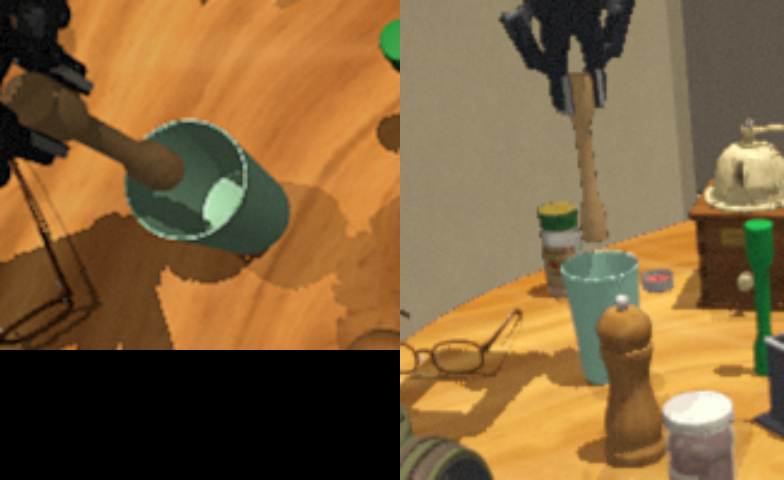

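The foot hangs at top crop (163,168) over the rim centre (188,180), which calls for about 5 mm toward −y. I correct that and lower.

```bash
python3 -m pendant '{"rotation":[[0,0,0],[0,0,0],[0,0,0],[0,0,0],[0,0,0],[0,0,0],[0,0,0],[0,0,0],[0,0,0],[0,0,0],[0,0,0],[0,0,0]],"linear":[[-0.005,-0.001,0],[0,0,0.006],[0,0,0.012],[0,0,0.014],[0,0,0.014],[0,0,0.014],[0,0,0.014],[0,0,0.014],[0,0,0.014],[0,0,0.014],[0,0,0.01],[0,0,0]],"jaw":[0.318,0.318,0.318,0.318,0.318,0.318,0.318,0.318,0.318,0.318,0.318,0.318]}'
python3 -m pendant '{"rotation":[[0,0,0],[0,0,0],[0,0,0],[0,0,0]],"linear":[[0,0,0.004],[0,0,0.004],[0,0,0.002],[0,0,0]],"jaw":[0.318,0.318,0.318,0.318]}'
```

```text
t: 22.57
tool_pos: [0.578, 0.2785, 0.1501]
tool_rot: [-3.137, 0.003, 1.27]
contact_force: [-0.2, -0.6, -2.2]
width: 0.0274
grasp_force: 11.4
t: 22.9
tool_pos: [0.5797, 0.2791, 0.1439]
tool_rot: [3.141, -0.0, 1.27]
contact_force: [-0.1, 0.5, -0.8]
width: 0.0276
grasp_force: 11.4
```

```bash
python3 -m pendant '{"rotation":[[0,0,0],[0,0,0],[0,0,0],[0,0,0]],"linear":[[0,0,0.002],[0,0,0.002],[0,0,0.001],[0,0,0]],"jaw":[0.318,0.318,0.318,0.318]}'
python3 -m pendant '{"rotation":[[0,0,0],[0,0,0],[0,0,0]],"linear":[[0,0,0.001],[0,0,0.001],[0,0,0]],"jaw":[0.318,0.318,0.318]}'
```

```text
t: 23.23
tool_pos: [0.5797, 0.2792, 0.139]
tool_rot: [3.141, -0.0, 1.27]
contact_force: [-0.5, -0.5, -0.9]
width: 0.0271
grasp_force: 11.4
t: 23.48
tool_pos: [0.5804, 0.2796, 0.1383]
tool_rot: [3.14, -0.002, 1.27]
contact_force: [0.8, 0.8, 5.1]
width: 0.0275
grasp_force: 12.0
```

```bash
python3 -m pendant '{"rotation":[[0,0,0],[0,0,0],[0,0,0],[0,0,0],[0,0,0],[0,0,0],[0,0,0],[0,0,0],[0,0,0],[0,0,0]],"linear":[[0,0,-0.001],[0,0,0],[0,0,0],[0,0,0],[0,0,0],[0,0,0],[0,0,0],[0,0,0],[0,0,0],[0,0,0]],"jaw":[0.322,0.327,0.333,0.345,0.4,0.5,0.6,0.7,0.75,0.75]}'
python3 -m pendant '{"rotation":[[0,0,0],[0,0,0],[0,0,0],[0,0,0],[0,0,0],[0,0,0],[0,0,0],[0,0,0],[0,0,0],[0,0,0],[0,0,0],[0,0,0]],"linear":[[0,0,-0.005],[0,0,-0.01],[0,0,-0.015],[0,0,-0.02],[0,0,-0.02],[0,0,-0.02],[0,0,-0.02],[0,0,-0.02],[0,0,-0.02],[0,0,-0.01],[0,0,0],[0,0,0]],"jaw":[0.75,0.75,0.75,0.75,0.75,0.75,0.75,0.75,0.75,0.75,0.75,0.75]}'
python3 - <<'E'
from h import *
todo((.58,.28,.3))
s=imaging.read_camera("scene");cv2.imwrite("pics/end.png",cv2.resize(s["img"][60:340,150:500],None,fx=2,fy=2))
E
```

```text
t: 24.32
tool_pos: [0.5796, 0.2791, 0.1378]
tool_rot: [-3.142, 0.0, 1.27]
contact_force: [0.8, -1.0, -0.6]
width: 0.0642
grasp_force: 0.0
t: 25.32
tool_pos: [0.5799, 0.2792, 0.299]
tool_rot: [3.14, -0.001, 1.27]
contact_force: [0.5, 0.0, 0.0]
width: 0.0639
grasp_force: 0.0
pos [0.5799 0.2792 0.299 ] rpy [ 3.14e+00 -1.00e-03  1.27e+00] shift [ 0.0008 -0.0001 -0.001 ] turn  w 0.0639 g 0.0 F [0.5 0.  0. ] t 25.32
```

View pics/end.png

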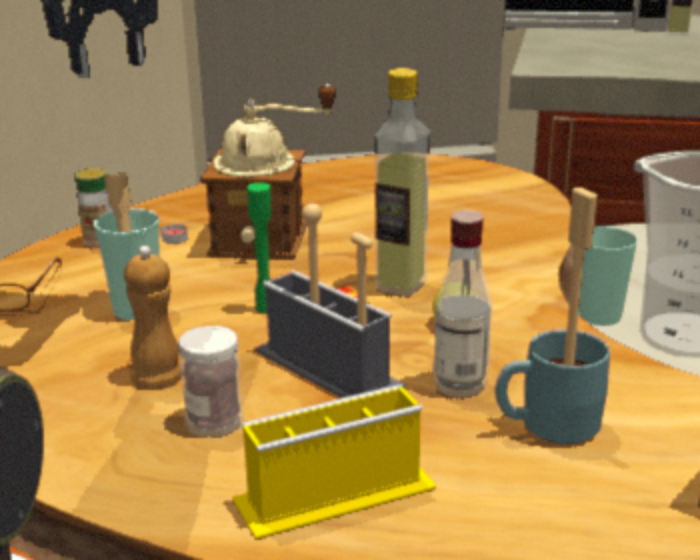

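The muddler is in the tumbler (118,200) and the swizzle in the mug (580,280). The dipper and pick are still in the caddy, nothing else has moved, and the gripper is clear.

```bash
python3 -c "
from plant import arm
print(arm.close_job())"
```

```text
the job is handed in; nothing more can be done
None
```

I handed the job in: the swizzle stands in the mug and the muddler in the bar tumbler, both lowered until they touched bottom and released; hand-in gave no verdict, pad force peaked at 18.6 N for under 0.2 s closing on the swizzle (about 12 N otherwise), and the final picture shows everything else in place.

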